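Open the tight rivet jar in the jar block

TASK

Open the square glass jar of rivets: carry it upright to the wooden jar block and stand it right down in the block's square well, which keeps it from turning, then twist its tight lid anticlockwise just until the threads let go, without twisting it on into the next threads. Lift the lid off straight up and finish still holding it level in the gripper, a couple of centimetres above the jar's open mouth and clear of it, with the jar left standing in its well. Do not disturb the other things on the bench.

Things in the scene. Friction and masses are not known exactly. Their poses are not given: they have to be found in the camera images.
- jar: Square clear glass jar of brass rivets with a blank paper label, 0.34 to 0.55 kg, loose on the bench; body 62 x 62 mm and 70 mm high, stepped shoulder up to 79 mm, round neck (43 mm, 51 mm over its three threads), rim 95.5 mm above the foot. Origin: centre of the underside; z up, x and y square to its flat sides. The bench's other jar is round.
- jar_rim (a point): Centre of the jar's mouth, level with the rim, 95.5 mm above the jar's origin.
- lid: Round tinplate twist-off lid of the square jar, 59 mm diameter, 15 mm high, about 50 g. Origin: centre of its lower edge; z up. Screwed down, its lower edge is 85 mm and its flat top 100 mm above the jar's foot, leaving 6 mm of neck between lid and shoulder. Tight: about 0.5 N m turns it, and it cannot be pulled off, so the jar may be carried by it. It rises 1 to 2 mm as it unscrews.
- lid_edge (a point): Point on the lid's lower outer edge, 29.5 mm from its axis along the lid's x; over the jar's +x axis (within 2 degrees) when tight. Anticlockwise from above (about +z) opens: about 45 degrees (0.8 rad) from tight the threads let go, the resistance drops and the lid lifts straight off, up to 95 degrees (1.66 rad); near 100 the lugs hit the next threads.
- block: Light wooden jar block, 100 x 220 x 48 mm, screwed to the bench. Origin: centre of the underside; its length lies along its y. Two wells 28 mm deep in its top: a square one, 66 x 66 mm, sides parallel to the block's, 3 mm chamfer (centre 55 mm from the block's centre towards -y), and a round one of 46 mm (55 mm towards +y) holding a small bottle.
- well (a point): Centre of the floor of the square well, 20 mm above the bench; the top of the block is 28 mm above it. Axes parallel to the block's. The jar fits it any of four ways round, with 2 mm to spare on each side and up to about 4 degrees of play in turning.
- round_jar: Bystander: round glass jar with the same kind of lid, 62 mm diameter, 99 mm high. Origin: centre of the underside.
- bottle: Bystander: small amber bottle with a black cap, 42 mm diameter, 95 mm high, standing in the block's round well. Origin: centre of the underside.
- mallet: Bystander: wooden mallet lying on the bench, head 60 mm diameter and 90 mm long, handle 170 mm. Origin: under the middle of the head.
- awl: Bystander: awl with a dark wooden handle, 140 mm, lying on the bench.
- slicker: Bystander: turned wooden edge slicker, 44 mm diameter, 102 mm high, standing. Origin: centre of the underside.
- roll: Bystander: paper tape roll, 104 mm diameter, 30 mm high, lying flat. Origin: centre of the underside.
- tin: Bystander: flat aluminium tin, 75 mm diameter, 30 mm high. Origin: centre of the underside.
There are look-alikes about, which are no part of the job. Of the things like the lid, leave any that is turquoise or yellow; of the rest the larger one is meant.

How it is judged:
On the way, in this order (a step that is already met when the one before it is completed fails the run):
1. the jar stands right down in the square well, upright, with its lid still on tight (z of jar in the frame of well below 0.004 m and horizontal distance between jar and well below 0.006 m and angle between jar's own z axis and vertical below 0.06 rad and z of lid in the frame of jar below 0.089 m and x of lid_edge in the frame of jar above 0.025 m), for 0.2 s.
2. the lid, still down on the jar, has been turned anticlockwise along its threads (37 degrees or more; it comes off only when they are free), with the jar in the well (z of jar in the frame of well below 0.004 m and horizontal distance between jar and well below 0.006 m and z of lid in the frame of jar below 0.092 m and x of lid_edge in the frame of jar below 0.0235 m and y of lid_edge in the frame of jar above 0.012 m), for 0.1 s.
At the end, for the whole second after the job is handed in: Ends holding: lid gripped (over 2 N), at rest, level within 0.2 rad, its lower edge 5 to 45 mm above the rim and within 20 mm of the jar's axis, not touching the jar; the jar stands upright on the floor of the square well (within 4 mm in height, 6 mm sideways) (z of lid in the frame of jar_rim between 0.005 and 0.045 m and horizontal distance between lid and jar_rim below 0.02 m and angle between lid's own z axis and vertical below 0.2 rad and contact force between the fingers and lid above 2 N and contact force between lid and jar below 0.1 N and linear speed of each of lid, jar below 0.03 m/s and z of jar in the frame of well below 0.004 m and horizontal distance between jar and well below 0.006 m and angle between jar's own z axis and vertical below 0.06 rad); the arm keeps its last pose, push and grip.
It fails at once if the lid is twisted on against the next threads (more than 97 degrees from tight while still down on the jar) (z of lid in the frame of jar below 0.0925 m and x of lid_edge in the frame of jar below -0.004 m).
It fails at once if the jar is tipped over (more than 30 degrees) (angle between jar's own z axis and vertical above 0.52 rad).
It fails at once if another thing on the bench is moved (more than 30 mm) or knocked over (distance of any of round_jar, bottle, mallet, awl, slicker, roll, tin from where it was at the start of the episode above 0.03 m or angle between any of round_jar, bottle, slicker's own z axis and vertical above 0.5 rad).
It also fails if it takes over 48 s, if anything falls off the work surface, if the arm or the gripper's body presses on something with over 40 N, if the wrist force passes 120 N, or if a joint passes its speed limit or range.

ROBOT

A 6-joint arm with a two-finger parallel gripper is mounted at the origin on the work surface. World frame = base frame: x ahead of the robot, y to its left, z up, the work surface at z = 0. Lengths are in m, angles in rad, forces in N, time in s.
With the tool pointing down it reaches from about 0.35 to 0.975 m from the base axis. Payload 4.9 kg.
Tool frame: the origin (TCP) lies midway between the tips of the shut fingers; the grasp point (between the pads) lies manip.tcp_to_grasp behind it (manip.tcp_to_grasp is the distance from the TCP to the grasp point, in m); z points along the fingers, y is the line along which they close (so a half turn about z gives the same grasp; the last joint's range is limited). The gripper opens to 85 mm and grips with 20 to 120 N. Pads are 22 mm wide; open, the fingers measure 114 mm over their backs; the gripper's body (76 mm by 85 mm) begins 54 mm behind the grasp point. The pads swing forward as they close: fully open they stand 13 mm farther back than shut.
Start: joints at [1.049, 0.053, 1.613, -0, 1.476, -0.119], TCP at [0.245, 0.575, 0.231] pointing down, gripper open.
Joint ranges: [-3.01, 3.01], [-1.01, 2.22], [0.06, 2.58], [-1.02, 4.17], [0.09, 2.62], [-3.14, 3.14]. Speed limits (rad/s): [2.57, 2.57, 3.14, 3.14, 3.14, 3.14].

INTERFACE

Orientations are given as a unit quaternion [w, x, y, z].
In Python, from plant import manip, grab_frame, calibration, job_done gives the robot as it stands.
- The arm moves only by the tool send_rows, never from a script. Its argument "rows" is a list of rows, each an object of numbers: "x", "y", "z": the shift along the tool's x, y, z normalised to -1 to 1, where 1 is 15 cm; "wx", "wy", "wz": the turn, a rotation vector about the tool's x, y, z normalised to -1 to 1, where 1 is pi/4 rad; "hand": the opening, from -1 (shut) to 1 (fully open). In form: [{"x": .., "y": .., "z": .., "wx": .., "wy": .., "wz": .., "hand": ..}, ...]. A call has exactly 10 rows; each row shifts and turns the commanded pose from where the row before left it, along the tool's axes as they then stand; what a row does not reach is not made up. A row lasts 1/12 s, in which the tool goes at most 41.7 mm and 7.16 degrees, less where a joint would pass 70% of its speed; a pose out of reach is approached as far as the arm can. A call with a number of a shift or a turn outside -1 to 1 is refused whole. A call with a gripper value outside its range is refused whole. The fingers move at their own pace and stop on an object; the grip force is fixed at half the most. Time passes only in rows, so rows that do not move let the fingers close, or fill a call up. It gives the time, the measured TCP pose, the force, the opening and the grip force at its end, in the units of the state.
- manip.state(): the state, without advancing time (a new reading comes with each control period).
- grab_frame(name): name is "side" or "top"; returns the picture (420x560x3 uint8, blue, green, red); there is no depth.
- calibration(name): a dict with "camera_matrix" (3x3 intrinsics, pixels), "R" (3x3) and "t" (3): a world point X has camera coordinates R X + t. Camera axes: x right, y down, z forward; pixel columns grow to the right and rows downward; lengths in m; the calibration is good to about 2 mm. A picture is of the moment at which its call begins. calibration takes no time and is no camera call.
- job_done(): hands the job in; it is judged then, once.
The state is a dict: "time": time; "joint_pos": joint angles; "joint_vel": joint speeds; "joint_efforts": joint torques, N m; "tool_pos": TCP position; "tool_rot": TCP orientation; "contact_force": force on the tool from outside, world axes, zero at the start; "ft_torque": the same for the moment, N m; "gripper_width": opening from 0.0 (shut) to 1.0 (fully open); "grasp_force": force on a finger pad.
Only numpy, scipy, OpenCV 4.12 (cv2) and the standard library are available. Lean on these libraries where they do the work, as an engineer would, in place of code of your own. Each camera call takes 0.05 s, during which the arm holds its last target. There are 200 camera calls.

## Working session

There is one attempt and no reset: what is moved stays moved. The work goes in short steps, Python scripts to look and compute and a tool call to move; the robot and the scene stay as the last step left them, time stands still between calls to the robot, and variables do not carry over. Pictures are saved under pics/ and viewed, at most 10 in all, crops included, and the job is handed in when it is done.

Besides the shell and the picture viewer there is one more tool, called after "Emit:" as name(argument=value, ...), one argument or row to a line, values as JSON. send_rows: Moves the arm, as the interface text tells. Scaled input: -1 to 1 covers 15 cm each way for a shift and pi/4 rad each way for a turn. Its arguments: {"type":"object","properties":{"rows":{"type":"array","items":{"type":"object","properties":{"x":{"type":"number","minimum":-1,"maximum":1},"y":{"type":"number","minimum":-1,"maximum":1},"z":{"type":"number","minimum":-1,"maximum":1},"wx":{"type":"number","minimum":-1,"maximum":1},"wy":{"type":"number","minimum":-1,"maximum":1},"wz":{"type":"number","minimum":-1,"maximum":1},"hand":{"type":"number"}}}}},"required":["rows"]}

```bash
mkdir -p pics; ls; python3 - <<'E'
from plant import manip, grab_frame, calibration
import cv2
for n in("side","top"):
    cv2.imwrite(f"pics/{n}0.png",grab_frame(n)); c=calibration(n); print(n,c)
print(manip.tcp_to_grasp, manip.state())
E
```

```text
pics
side {'camera_matrix': array([[445.65245442,   0.        , 277.54149701],
       [  0.        , 445.65245442, 210.02158959],
       [  0.        ,   0.        ,   1.        ]]), 'R': array([[ 0.92520902, -0.37933385,  0.00970101],
       [-0.18927994, -0.48351668, -0.85462549],
       [ 0.32887898,  0.788871  , -0.51915428]]), 't': array([-0.54324739,  0.21383735,  0.89811473])}
top {'camera_matrix': array([[496.90219216,   0.        , 276.48594507],
       [  0.        , 496.90219216, 208.19171248],
       [  0.        ,   0.        ,   1.        ]]), 'R': array([[-0.01283463, -0.99973963,  0.01886634],
       [-0.98417999,  0.00929604, -0.17692745],
       [ 0.176706  , -0.02083867, -0.98404306]]), 't': array([0.02437158, 0.58128559, 1.29142962])}
0.0187 {'time': 0.1, 'joint_pos': array([ 1.04896008e+00,  5.33443727e-02,  1.61415648e+00,  1.66635659e-05,
        1.47599974e+00, -1.19005265e-01]), 'joint_vel': array([-0.00016061, -0.00037111, -0.00230212,  0.0007974 , -0.0015263 ,
        0.00014365]), 'joint_efforts': array([-5.09002475e-04, -3.94900739e+01, -3.71364820e+01, -1.55296243e-04,
        3.88169297e-03, -4.84893405e-06]), 'tool_pos': array([0.24473083, 0.57448085, 0.23015289]), 'tool_rot': array([-3.08339953e-04,  2.00057097e-01,  9.79783776e-01, -9.02804786e-04]), 'contact_force': array([ 0.42091541, -0.58044677, -0.61695562]), 'ft_torque': array([-0.02749636,  0.01520458,  0.00747371]), 'grasp_force': 0.0, 'gripper_width': 1.0021918636342078}
```

View pics/side0.png

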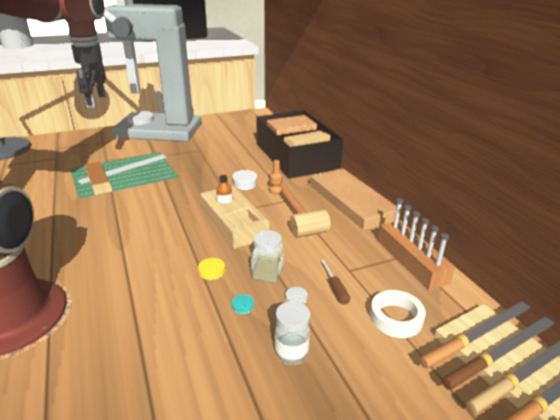

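View pics/top0.png

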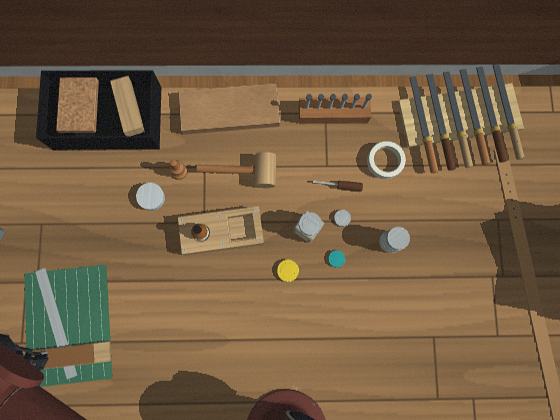

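The top view shows these things that could be taken for the jar or lid:
- A jar at (309,226) with brass contents, side view (267,255).
- A second jar at (395,239), side view (292,335).
- Loose lids: grey (342,218), turquoise (337,259), yellow (288,271).
- A tin at (150,196).

The first jar looks like the square one. The block is at (220,229), with its square well at (243,227). I'll check with a close crop of both views.

```bash
python3 - <<'E'
import cv2, numpy as np
t=cv2.imread("pics/top0.png");s=cv2.imread("pics/side0.png")
a=cv2.resize(t[190:270,170:330],None,fx=5,fy=5,interpolation=cv2.INTER_CUBIC)[:, :800]
b=cv2.resize(s[180:290,190:350],None,fx=5,fy=5,interpolation=cv2.INTER_CUBIC)
cv2.imwrite("pics/c1.png",a);cv2.imwrite("pics/c2.png",b)
E
```

```text
(no output)
```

View pics/c1.png

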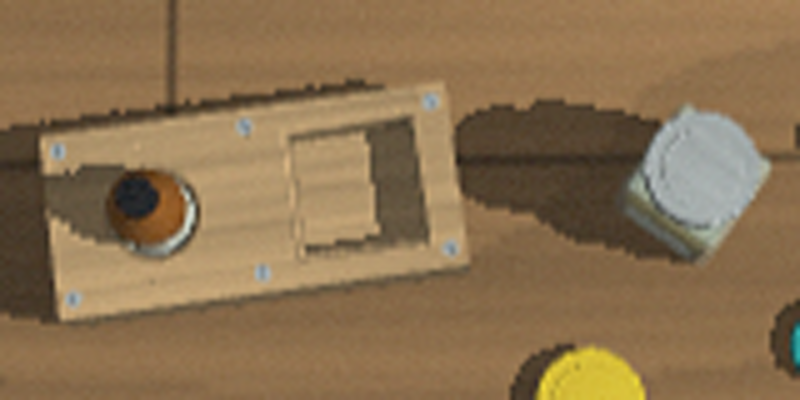

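View pics/c2.png

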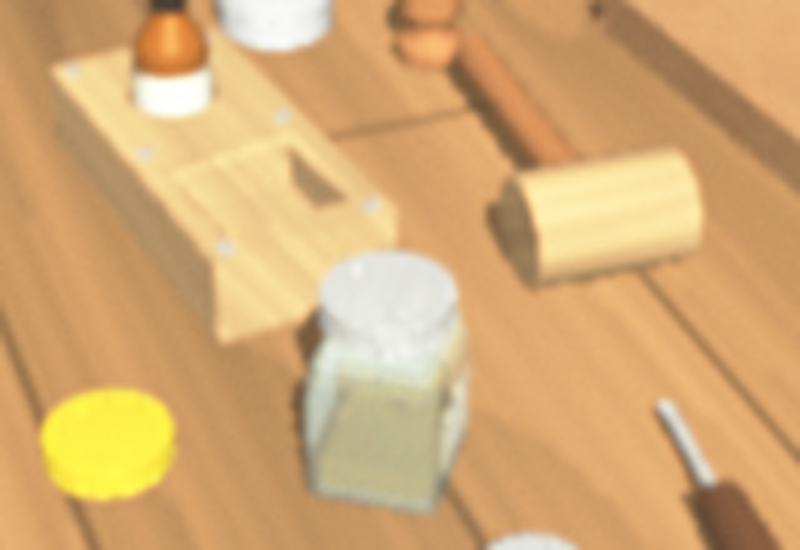

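The square, brass-filled jar is confirmed at top (309,226): square corners show round its lid, and its flat sides show in the side crop. The empty square well shows at crop (362,190), which is about (242,228) in the full picture. Now measuring.

```bash
cat > h.py <<'E'
import numpy as np, cv2
from plant import manip, grab_frame, calibration
def ray(n,p):
    c=calibration(n); K,R,t=c["camera_matrix"],c["R"],c["t"]
    d=R.T@np.linalg.inv(K)@np.array([p[0],p[1],1.]); return -R.T@t, d/np.linalg.norm(d)
def onz(n,p,z):
    o,d=ray(n,p); return o+d*(z-o[2])/d[2]
def proj(n,X):
    c=calibration(n); q=c["camera_matrix"]@(c["R"]@np.asarray(X)+c["t"]); return q[:2]/q[2]
def tri(p,q):
    (a,d),(b,e)=ray("top",p),ray("side",q)
    s=np.linalg.lstsq(np.c_[d,-e],b-a,rcond=None)[0]; P,Q=a+d*s[0],b+e*s[1]
    return (P+Q)/2, np.linalg.norm(P-Q)
E
python3 - <<'E'
from h import *
t=cv2.imread("pics/top0.png");s=cv2.imread("pics/side0.png")
def big(m):
    cs=cv2.findContours(m.astype(np.uint8),cv2.RETR_EXTERNAL,cv2.CHAIN_APPROX_NONE)[0]
    return max(cs,key=cv2.contourArea)
# lid in top: low saturation, bright
for n,im,box in(("top",t,(290,205,330,250)),("side",s,(245,222,292,262))):
    x0,y0,x1,y1=box; hsv=cv2.cvtColor(im[y0:y1,x0:x1],cv2.COLOR_BGR2HSV)
    for S in (25,35,45):
        c=big((hsv[...,1]<S)&(hsv[...,2]>110)); 
        print(n,S,cv2.contourArea(c),np.round(cv2.minEnclosingCircle(c)[0]+np.array([x0,y0]),1),cv2.minEnclosingCircle(c)[1],cv2.boundingRect(c), [np.round(v,1) for v in cv2.fitEllipse(c)])
# block top corners
u=lambda c,o:(np.array(c)+.5)/5-.5+o
B=[onz("top",u(c,[170,190]),.048)[:2] for c in((42,133),(445,85),(468,265),(62,320))]
W=[onz("top",u(c,[170,190]),.048)[:2] for c in((290,134),(412,117),(433,243),(301,257))]
for Q in(B,W):
    Q=np.array(Q); e=np.roll(Q,-1,0)-Q
    print(Q.round(4).tolist(),"len",np.linalg.norm(e,axis=1).round(4),"ang",np.degrees(np.arctan2(e[:,1],e[:,0])).round(1),"c",Q.mean(0).round(4))
J=[onz("side",u(c,[190,180]),0.)[:2] for c in((310,492),(437,510))]
e=J[1]-J[0]; print("jar foot",J,np.linalg.norm(e),np.degrees(np.arctan2(e[1],e[0])))
print("lid top guess",onz("top",u((707,170),[170,190]),.1),"side",onz("side",u((390,290),[190,180]),.1))
E
```

```text
top 25 387.5 [309.  224.5] 13.238302230834961 (6, 7, 27, 24) [array([19.5, 18.6]), array([22.2, 23.5]), np.float64(92.1)]
top 35 415.5 [309.5 224.5] 13.729630470275879 (6, 7, 28, 27) [array([19.8, 19.1]), array([23.3, 24.1]), np.float64(128.9)]
top 45 433.5 [309.4 224.6] 13.834832191467285 (6, 6, 28, 28) [array([19.7, 19.1]), array([24. , 24.3]), np.float64(87.9)]
side 25 507.0 [265.5 247.5] 18.398468017578125 (7, 9, 29, 31) [array([20.6, 22.2]), array([23.8, 33.3]), np.float64(39.8)]
side 35 576.0 [264.5 247.5] 19.11817169189453 (6, 9, 30, 31) [array([20.5, 22.7]), array([25.2, 34.2]), np.float64(41.2)]
side 45 625.0 [264.6 247.4] 19.196739196777344 (6, 8, 30, 32) [array([20.6, 22.8]), array([25.9, 34.5]), np.float64(41.8)]
[[0.5628, 0.2833], [0.587, 0.0662], [0.489, 0.0546], [0.462, 0.2705]] len [0.2184 0.0987 0.2176 0.1016] ang [ -83.6 -173.2   97.1    7.2] c [0.5252 0.1686]
[[0.5609, 0.15], [0.5696, 0.0842], [0.501, 0.0732], [0.4942, 0.1438]] len [0.0664 0.0695 0.0709 0.067 ] ang [ -82.5 -170.9   95.5    5.3] c [0.5314 0.1128]
jar foot [array([ 0.49546209, -0.06921384]), array([ 0.54410087, -0.10183451])] 0.05856482817489034 -33.848651886472794
lid top guess [ 0.531397   -0.07006965  0.1       ] side [ 0.5349329  -0.06787049  0.1       ]
```

```bash
python3 - <<'E'
from h import *
u=lambda c,o:(np.array(c)+.5)/5-.5+o
def ang(n,a,b,z,o):
    A,B=onz(n,u(a,o),z),onz(n,u(b,o),z); e=(B-A)[:2]; print(n,z,A[:2].round(4),B[:2].round(4),np.linalg.norm(e).round(4),np.degrees(np.arctan2(e[1],e[0])).round(1))
T=[170,190]; S=[190,180]
ang("top",(688,105),(770,165),.07,T); ang("top",(622,210),(700,262),.0,T); ang("top",(700,262),(770,165),.035,T)
ang("side",(310,492),(437,510),0,S); ang("side",(437,510),(468,430),0,S)
g=cv2.cvtColor(cv2.imread("pics/top0.png"),cv2.COLOR_BGR2GRAY)[195:255,280:340]
G=cv2.resize(g,None,fx=8,fy=8,interpolation=cv2.INTER_CUBIC)
c=cv2.HoughCircles(G,cv2.HOUGH_GRADIENT,1,40,param1=80,param2=20,minRadius=82,maxRadius=105)
for q in c[0][:4]: 
    p=(q[:2]+.5)/8-.5+[280,195]; print(q[2]/8,p.round(2),onz("top",p,.1).round(4))
l=cv2.createLineSegmentDetector().detect(G)[0][:,0]
for a in l:
    if np.hypot(a[2]-a[0],a[3]-a[1])>55: print((a/8).round(1)+[280,195,280,195])
E
```

```text
top 0.07 [ 0.5709 -0.0635] [ 0.5382 -0.1064] 0.0539 -127.4
top 0.0 [ 0.5241 -0.0312] [ 0.4945 -0.074 ] 0.052 -124.6
top 0.035 [ 0.4907 -0.0709] [ 0.5434 -0.1105] 0.0659 -36.9
side 0 [ 0.4955 -0.0692] [ 0.5441 -0.1018] 0.0586 -33.8
side 0 [ 0.5441 -0.1018] [ 0.5793 -0.0543] 0.0592 53.5Traceback (most recent call last):
  File "<stdin>", line 11, in <module>
TypeError: 'NoneType' object is not subscriptable
```

Emit:
send_rows(
  rows=[
    {"x": -0.17,"y": -0.16,"hand": 1},
    {"x": -0.17,"y": -0.16,"hand": 1},
    {"x": -0.17,"y": -0.16,"hand": 1},
    {"x": -0.17,"y": -0.16,"hand": 1},
    {"x": -0.17,"y": -0.16,"hand": 1},
    {"x": -0.17,"y": -0.16,"hand": 1},
    {"x": -0.17,"y": -0.16,"hand": 1},
    {"x": -0.17,"y": -0.16,"hand": 1},
    {"x": -0.17,"y": -0.16,"hand": 1},
    {"x": -0.17,"y": -0.16,"hand": 1},
  ],
)

```text
invalid input at $.rows[0]: expected keys x, y, z, wx, wy, wz, hand
```

Emit:
send_rows(
  rows=[
    {"x": -0.17,"y": -0.16,"hand": 1},
    {"x": -0.17,"y": -0.16,"hand": 1},
    {"x": -0.17,"y": -0.16,"hand": 1},
    {"x": -0.17,"y": -0.16,"hand": 1},
    {"x": -0.17,"y": -0.16,"hand": 1},
    {"x": -0.17,"y": -0.16,"hand": 1},
    {"x": -0.17,"y": -0.16,"hand": 1},
    {"x": -0.17,"y": -0.16,"hand": 1},
    {"hand": 1},
    {"hand": 1},
  ],
)

```text
invalid input at $.rows[0]: expected keys x, y, z, wx, wy, wz, hand
```

```bash
cat >> h.py <<'E'
from scipy.spatial.transform import Rotation as Ro
def plan(pos=None,psi=None):
    s=manip.state(); p=s["tool_pos"]; R=Ro.from_quat(np.roll(s["tool_rot"],-1)).as_matrix()
    print("t",round(s["time"],2),"p",p.round(4),"psi",np.degrees(np.arctan2(R[1,0],R[0,0])).round(2),"tilt",R[:2,2].round(4),"F",s["contact_force"].round(1),"T",s["ft_torque"].round(2),"w",round(s["gripper_width"],3),"g",round(s["grasp_force"],1),"q6",round(s["joint_pos"][5],2))
    if pos is not None: print("shift units",(R.T@(np.array(pos)-p)/.15).round(3))
    if psi is not None:
        D=np.radians(psi); T=np.array([[np.cos(D),np.sin(D),0],[np.sin(D),-np.cos(D),0],[0,0,-1.]])
        print("turn units",(Ro.from_matrix(R.T@T).as_rotvec()/(np.pi/4)).round(3))
E
python3 -c "
from h import *
plan((.533,-.069,.115),156.9)"
```

```text
t 0.1 p [0.2447 0.5745 0.2302] psi 156.92 tilt [-0.001  -0.0016] F [ 0.4 -0.6 -0.6] T [-0.03  0.02  0.01] w 1.002 g 0.0 q6 -0.12
shift units [-3.45  -3.192  0.773]
turn units [-0.002 -0.     0.   ]
```

All keys are needed in every row.

Emit:
send_rows(
  rows=[
    {"x": -0.18,"y": -0.165,"z": 0,"wx": 0,"wy": 0,"wz": 0,"hand": 1},
    {"x": -0.18,"y": -0.165,"z": 0,"wx": 0,"wy": 0,"wz": 0,"hand": 1},
    {"x": -0.18,"y": -0.165,"z": 0,"wx": 0,"wy": 0,"wz": 0,"hand": 1},
    {"x": -0.18,"y": -0.165,"z": 0,"wx": 0,"wy": 0,"wz": 0,"hand": 1},
    {"x": -0.18,"y": -0.165,"z": 0,"wx": 0,"wy": 0,"wz": 0,"hand": 1},
    {"x": -0.18,"y": -0.165,"z": 0,"wx": 0,"wy": 0,"wz": 0,"hand": 1},
    {"x": -0.18,"y": -0.165,"z": 0,"wx": 0,"wy": 0,"wz": 0,"hand": 1},
    {"x": -0.18,"y": -0.165,"z": 0,"wx": 0,"wy": 0,"wz": 0,"hand": 1},
    {"x": -0.18,"y": -0.165,"z": 0,"wx": 0,"wy": 0,"wz": 0,"hand": 1},
    {"x": -0.18,"y": -0.165,"z": 0,"wx": 0,"wy": 0,"wz": 0,"hand": 1},
  ],
)

```text
time: 0.93
tool_pos: [0.3964, 0.2397, 0.2309]
tool_rot: [-0.0, 0.2, 0.98, -0.0]
contact_force: [0.9, -0.9, 1.0]
gripper_width: 0.998
grasp_force: 0.0
```

Emit:
send_rows(
  rows=[
    {"x": -0.18,"y": -0.165,"z": 0,"wx": 0,"wy": 0,"wz": 0,"hand": 1},
    {"x": -0.18,"y": -0.165,"z": 0,"wx": 0,"wy": 0,"wz": 0,"hand": 1},
    {"x": -0.18,"y": -0.165,"z": 0,"wx": 0,"wy": 0,"wz": 0,"hand": 1},
    {"x": -0.18,"y": -0.165,"z": 0,"wx": 0,"wy": 0,"wz": 0,"hand": 1},
    {"x": -0.18,"y": -0.165,"z": 0,"wx": 0,"wy": 0,"wz": 0,"hand": 1},
    {"x": -0.18,"y": -0.165,"z": 0,"wx": 0,"wy": 0,"wz": 0,"hand": 1},
    {"x": -0.18,"y": -0.165,"z": 0,"wx": 0,"wy": 0,"wz": 0,"hand": 1},
    {"x": -0.18,"y": -0.165,"z": 0,"wx": 0,"wy": 0,"wz": 0,"hand": 1},
    {"x": -0.1,"y": -0.1,"z": 0,"wx": 0,"wy": 0,"wz": 0,"hand": 1},
    {"x": 0,"y": 0,"z": 0,"wx": 0,"wy": 0,"wz": 0,"hand": 1},
  ],
)

```text
time: 1.77
tool_pos: [0.5261, -0.0486, 0.2306]
tool_rot: [-0.0, 0.202, 0.979, -0.001]
contact_force: [-0.4, 0.2, -0.3]
gripper_width: 1.002
grasp_force: 0.0
```

```bash
python3 -c "
from h import *
plan((.533,-.069,.115),156.9)"
```

```text
t 1.77 p [ 0.5261 -0.0486  0.2306] psi 156.65 tilt [-0.001 -0.001] F [-0.4  0.2 -0.3] T [ 0.06  0.04 -0.04] w 1.002 g 0.0 q6 -1.4
shift units [-0.097 -0.106  0.771]
turn units [-0.002 -0.001 -0.005]
```

Emit:
send_rows(
  rows=[
    {"x": -0.1,"y": -0.11,"z": 0.1,"wx": 0,"wy": 0,"wz": 0,"hand": 1},
    {"x": 0,"y": 0,"z": 0.13,"wx": 0,"wy": 0,"wz": 0,"hand": 1},
    {"x": 0,"y": 0,"z": 0.13,"wx": 0,"wy": 0,"wz": 0,"hand": 1},
    {"x": 0,"y": 0,"z": 0.13,"wx": 0,"wy": 0,"wz": 0,"hand": 1},
    {"x": 0,"y": 0,"z": 0.13,"wx": 0,"wy": 0,"wz": 0,"hand": 1},
    {"x": 0,"y": 0,"z": 0.13,"wx": 0,"wy": 0,"wz": 0,"hand": 1},
    {"x": 0,"y": 0,"z": 0.13,"wx": 0,"wy": 0,"wz": 0,"hand": 1},
    {"x": 0,"y": 0,"z": 0.13,"wx": 0,"wy": 0,"wz": 0,"hand": 1},
    {"x": 0,"y": 0,"z": 0,"wx": 0,"wy": 0,"wz": 0,"hand": 1},
    {"x": 0,"y": 0,"z": 0,"wx": 0,"wy": 0,"wz": 0,"hand": 1},
  ],
)

```text
time: 2.6
tool_pos: [0.5313, -0.0652, 0.0785]
tool_rot: [-0.002, 0.2, 0.98, 0.0]
contact_force: [0.2, 0.2, 0.7]
gripper_width: 1.002
grasp_force: 0.0
```

```bash
python3 -c "
from h import *
plan((.533,-.069,.079),156.9)
im=grab_frame('side'); cv2.imwrite('pics/s1.png',cv2.resize(im[150:310,150:390],None,fx=3,fy=3,interpolation=cv2.INTER_CUBIC))"
```

```text
t 2.6 p [ 0.5313 -0.0652  0.0785] psi 156.96 tilt [-0.0034  0.0011] F [0.2 0.2 0.7] T [ 0.   -0.05  0.02] w 1.002 g 0.0 q6 -1.43
shift units [-0.02  -0.019 -0.003]
turn units [-0.    -0.004  0.001]
```

View pics/s1.png

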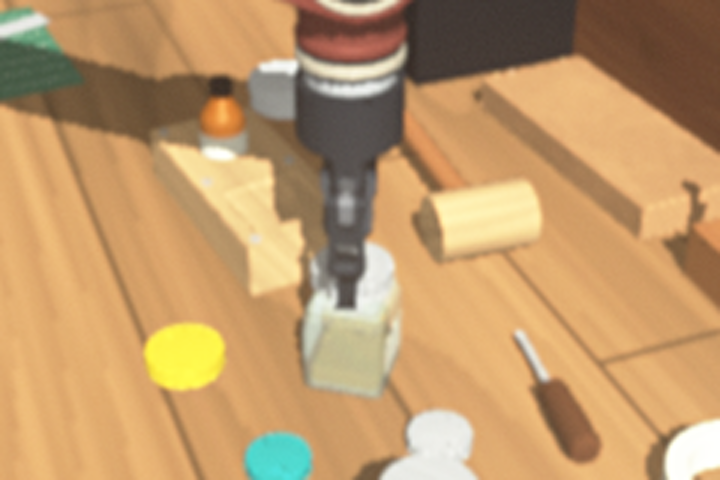

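The side picture shows the open gripper straddling the lid: near finger tip at crop (346,303), lid centre about (358,270). Closing to centre the jar along this axis.

Emit:
send_rows(
  rows=[
    {"x": -0.02,"y": -0.02,"z": 0,"wx": 0,"wy": 0,"wz": 0,"hand": 1},
    {"x": 0,"y": 0,"z": 0,"wx": 0,"wy": 0,"wz": 0,"hand": -1},
    {"x": 0,"y": 0,"z": 0,"wx": 0,"wy": 0,"wz": 0,"hand": -1},
    {"x": 0,"y": 0,"z": 0,"wx": 0,"wy": 0,"wz": 0,"hand": -1},
    {"x": 0,"y": 0,"z": 0,"wx": 0,"wy": 0,"wz": 0,"hand": -1},
    {"x": 0,"y": 0,"z": 0,"wx": 0,"wy": 0,"wz": 0,"hand": -1},
    {"x": 0,"y": 0,"z": 0,"wx": 0,"wy": 0,"wz": 0,"hand": -1},
    {"x": 0,"y": 0,"z": 0,"wx": 0,"wy": 0,"wz": 0,"hand": -1},
    {"x": 0,"y": 0,"z": 0,"wx": 0,"wy": 0,"wz": 0,"hand": -1},
    {"x": 0,"y": 0,"z": 0,"wx": 0,"wy": 0,"wz": 0,"hand": -1},
  ],
)

```text
time: 3.48
tool_pos: [0.5357, -0.0699, 0.0813]
tool_rot: [0.002, 0.2, 0.98, 0.0]
contact_force: [2.0, 3.2, 6.1]
gripper_width: 0.672
grasp_force: 63.3
```

```bash
python3 -c "
from h import *
plan((.533,-.069,.079),156.9)"
```

```text
t 3.48 p [ 0.5357 -0.0699  0.0813] psi 156.92 tilt [0.0033 0.0002] F [2.  3.2 6.1] T [ 0.59 -0.32 -0.01] w 0.672 g 63.3 q6 -1.44
shift units [ 0.019 -0.001  0.015]
turn units [0.002 0.004 0.   ]
```

Emit:
send_rows(
  rows=[
    {"x": 0,"y": 0,"z": 0,"wx": 0,"wy": 0,"wz": 0,"hand": 1},
    {"x": 0,"y": 0,"z": 0,"wx": 0,"wy": 0,"wz": 0,"hand": 1},
    {"x": 0,"y": 0,"z": 0,"wx": 0,"wy": 0,"wz": 0,"hand": 1},
    {"x": 0,"y": 0,"z": 0,"wx": 0,"wy": 0,"wz": 0,"hand": 1},
    {"x": 0,"y": 0,"z": 0,"wx": 0,"wy": 0,"wz": 0.15,"hand": 1},
    {"x": 0,"y": 0,"z": 0,"wx": 0,"wy": 0,"wz": 0.15,"hand": 1},
    {"x": 0,"y": 0,"z": 0,"wx": 0,"wy": 0,"wz": 0.15,"hand": 1},
    {"x": 0,"y": 0,"z": 0,"wx": 0,"wy": 0,"wz": 0.15,"hand": 1},
    {"x": 0,"y": 0,"z": 0,"wx": 0,"wy": 0,"wz": 0.15,"hand": 1},
    {"x": 0,"y": 0,"z": 0,"wx": 0,"wy": 0,"wz": 0.15,"hand": 1},
  ],
)

```text
time: 4.32
tool_pos: [0.5337, -0.0702, 0.0792]
tool_rot: [-0.001, 0.529, 0.848, -0.0]
contact_force: [0.3, -0.4, -1.1]
gripper_width: 0.998
grasp_force: 0.0
```

Emit:
send_rows(
  rows=[
    {"x": 0,"y": 0,"z": 0,"wx": 0,"wy": 0,"wz": 0.15,"hand": 1},
    {"x": 0,"y": 0,"z": 0,"wx": 0,"wy": 0,"wz": 0.15,"hand": 1},
    {"x": 0,"y": 0,"z": 0,"wx": 0,"wy": 0,"wz": 0.15,"hand": 1},
    {"x": 0,"y": 0,"z": 0,"wx": 0,"wy": 0,"wz": 0.15,"hand": 1},
    {"x": 0,"y": 0,"z": 0,"wx": 0,"wy": 0,"wz": 0.15,"hand": 1},
    {"x": 0,"y": 0,"z": 0,"wx": 0,"wy": 0,"wz": 0.15,"hand": 1},
    {"x": 0,"y": 0,"z": 0,"wx": 0,"wy": 0,"wz": 0.15,"hand": 1},
    {"x": 0,"y": 0,"z": 0,"wx": 0,"wy": 0,"wz": 0.05,"hand": 1},
    {"x": 0,"y": 0,"z": 0,"wx": 0,"wy": 0,"wz": 0,"hand": 1},
    {"x": 0,"y": 0,"z": 0,"wx": 0,"wy": 0,"wz": 0,"hand": 1},
  ],
)

```text
time: 5.15
tool_pos: [0.5339, -0.0701, 0.0794]
tool_rot: [-0.0, 0.834, 0.552, -0.0]
contact_force: [-0.5, -0.5, 0.5]
gripper_width: 1.0
grasp_force: 0.0
```

```bash
python3 -c "
from h import *
plan((.533,-.069,.08),66.9)"
```

```text
t 5.15 p [ 0.5339 -0.0701  0.0794] psi 66.98 tilt [-0.0009  0.    ] F [-0.5 -0.5  0.5] T [0.03 0.01 0.02] w 1.0 g 0.0 q6 0.13
shift units [ 0.005 -0.009 -0.004]
turn units [-0.001  0.     0.002]
```

Emit:
send_rows(
  rows=[
    {"x": 0,"y": 0,"z": 0,"wx": 0,"wy": 0,"wz": 0,"hand": -1},
    {"x": 0,"y": 0,"z": 0,"wx": 0,"wy": 0,"wz": 0,"hand": -1},
    {"x": 0,"y": 0,"z": 0,"wx": 0,"wy": 0,"wz": 0,"hand": -1},
    {"x": 0,"y": 0,"z": 0,"wx": 0,"wy": 0,"wz": 0,"hand": -1},
    {"x": 0,"y": 0,"z": 0,"wx": 0,"wy": 0,"wz": 0,"hand": -1},
    {"x": 0,"y": 0,"z": 0,"wx": 0,"wy": 0,"wz": 0,"hand": -1},
    {"x": 0,"y": 0,"z": 0,"wx": 0,"wy": 0,"wz": 0,"hand": -1},
    {"x": 0,"y": 0,"z": 0,"wx": 0,"wy": 0,"wz": 0,"hand": -1},
    {"x": 0,"y": 0,"z": 0,"wx": 0,"wy": 0,"wz": 0,"hand": -1},
    {"x": 0,"y": 0,"z": 0,"wx": 0,"wy": 0,"wz": 0,"hand": -1},
  ],
)

```text
time: 5.98
tool_pos: [0.5343, -0.07, 0.0799]
tool_rot: [-0.0, 0.834, 0.551, -0.0]
contact_force: [-3.6, 1.8, 4.7]
gripper_width: 0.675
grasp_force: 63.3
```

```bash
python3 -c "
from h import *
plan((.533,-.069,.08),66.9)"
```

```text
t 5.98 p [ 0.5343 -0.07    0.0799] psi 66.93 tilt [-0.0001  0.0002] F [-3.6  1.8  4.7] T [ 0.36  0.64 -0.03] w 0.675 g 63.3 q6 0.13
shift units [ 0.003 -0.01  -0.   ]
turn units [-0.    -0.     0.001]
```

Emit:
send_rows(
  rows=[
    {"x": 0,"y": 0,"z": -0.04,"wx": 0,"wy": 0,"wz": 0,"hand": -1},
    {"x": 0,"y": 0,"z": -0.08,"wx": 0,"wy": 0,"wz": 0,"hand": -1},
    {"x": 0,"y": 0,"z": -0.1,"wx": 0,"wy": 0,"wz": 0,"hand": -1},
    {"x": 0,"y": 0,"z": -0.1,"wx": 0,"wy": 0,"wz": 0,"hand": -1},
    {"x": 0,"y": 0,"z": -0.1,"wx": 0,"wy": 0,"wz": 0,"hand": -1},
    {"x": 0,"y": 0,"z": -0.1,"wx": 0,"wy": 0,"wz": 0,"hand": -1},
    {"x": 0,"y": 0,"z": -0.08,"wx": 0,"wy": 0,"wz": 0,"hand": -1},
    {"x": 0,"y": 0,"z": -0.04,"wx": 0,"wy": 0,"wz": 0,"hand": -1},
    {"x": 0,"y": 0,"z": 0,"wx": 0,"wy": 0,"wz": 0,"hand": -1},
    {"x": 0,"y": 0,"z": 0,"wx": 0,"wy": 0,"wz": 0,"hand": -1},
  ],
)

```text
time: 6.82
tool_pos: [0.5341, -0.0701, 0.1755]
tool_rot: [-0.0, 0.834, 0.551, -0.0]
contact_force: [-1.5, -0.7, -5.8]
gripper_width: 0.67
grasp_force: 65.6
```

Emit:
send_rows(
  rows=[
    {"x": 0,"y": 0,"z": 0,"wx": 0,"wy": 0,"wz": -0.05,"hand": -1},
    {"x": 0,"y": 0,"z": 0,"wx": 0,"wy": 0,"wz": -0.12,"hand": -1},
    {"x": 0,"y": 0,"z": 0,"wx": 0,"wy": 0,"wz": -0.15,"hand": -1},
    {"x": 0,"y": 0,"z": 0,"wx": 0,"wy": 0,"wz": -0.15,"hand": -1},
    {"x": 0,"y": 0,"z": 0,"wx": 0,"wy": 0,"wz": -0.15,"hand": -1},
    {"x": 0,"y": 0,"z": 0,"wx": 0,"wy": 0,"wz": -0.15,"hand": -1},
    {"x": 0,"y": 0,"z": 0,"wx": 0,"wy": 0,"wz": -0.12,"hand": -1},
    {"x": 0,"y": 0,"z": 0,"wx": 0,"wy": 0,"wz": -0.05,"hand": -1},
    {"x": 0,"y": 0,"z": 0,"wx": 0,"wy": 0,"wz": 0,"hand": -1},
    {"x": 0,"y": 0,"z": 0,"wx": 0,"wy": 0,"wz": 0,"hand": -1},
  ],
)

```text
time: 7.65
tool_pos: [0.5336, -0.0699, 0.1744]
tool_rot: [-0.001, 0.58, 0.815, -0.0]
contact_force: [-0.4, 0.3, -6.4]
gripper_width: 0.672
grasp_force: 65.6
```

```bash
python3 -c "
from h import *
plan((.5315,.1135,.18),109.3)
im=grab_frame('side'); cv2.imwrite('pics/s2f.png',im)
u,v=proj('side',manip.state()['tool_pos']).astype(int); print(u,v)
y0,x0=max(0,v-30),max(0,u-60)
print(x0,y0);cv2.imwrite('pics/s2.png',cv2.resize(im[y0:y0+100,x0:x0+130],None,fx=6,fy=6,interpolation=cv2.INTER_CUBIC))"
```

```text
t 7.65 p [ 0.5336 -0.0699  0.1744] psi 109.15 tilt [-0.0023  0.0006] F [-0.4  0.3 -6.4] T [-0.04 -0.02  0.02] w 0.672 g 65.6 q6 -0.6
shift units [ 1.16   0.388 -0.037]
turn units [-0.002 -0.002 -0.003]
267 208
207 178
```

View pics/s2.png

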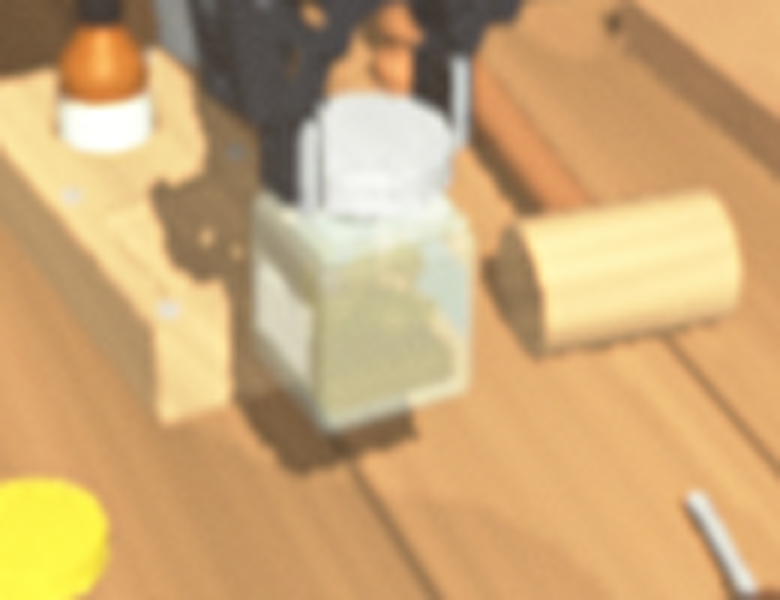

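The jar hangs upright by its lid, foot corners at crop (328,432), (468,385) and (255,355). Checking its yaw and centre against the tool.

```bash
python3 -c "
from h import *
u=lambda c:(np.array(c)+.5)/6-.5+[207,178]
P=[onz('side',u(c),.0945)[:2] for c in((255,355),(328,430),(468,385))]
for a,b in((0,1),(1,2)):
    e=P[b]-P[a]; print(np.linalg.norm(e).round(4),np.degrees(np.arctan2(e[1],e[0])).round(1))
print(P,(P[0]+P[2])/2)
print('expected corners in crop:')
p=manip.state()['tool_pos']
for z in(.0945,.1645):
  for sx,sy in((-1,1),(-1,-1),(1,-1)):
    r=Ro.from_euler('z',6.7,degrees=True).apply([sx*.031,sy*.031,0]); print(z,((proj('side',[p[0]+r[0],p[1]+r[1],z])-[207,178]+.5)*6-.5).round(0))
# block -y end top edge and length edge from side view by eye for same-camera comparison
for c,z in(((155,322),.048),):print(onz('side',u(c),z))
"
```

```text
0.0539 -80.7
0.057 7.1
[array([ 0.50107529, -0.04252717]), array([ 0.50975386, -0.09567799]), array([ 0.56632364, -0.08862192])] [ 0.53369946 -0.06557455]
expected corners in crop:
0.0945 [251. 356.]
0.0945 [328. 446.]
0.0945 [482. 397.]
0.1645 [246. 193.]
0.1645 [326. 278.]
0.1645 [486. 231.]
[0.49222466 0.05822694 0.048     ]
```

Emit:
send_rows(
  rows=[
    {"x": 0.06,"y": 0.02,"z": 0,"wx": 0,"wy": 0,"wz": 0,"hand": -1},
    {"x": 0.13,"y": 0.043,"z": 0,"wx": 0,"wy": 0,"wz": 0,"hand": -1},
    {"x": 0.19,"y": 0.065,"z": 0,"wx": 0,"wy": 0,"wz": 0,"hand": -1},
    {"x": 0.2,"y": 0.066,"z": 0,"wx": 0,"wy": 0,"wz": 0,"hand": -1},
    {"x": 0.2,"y": 0.066,"z": 0,"wx": 0,"wy": 0,"wz": 0,"hand": -1},
    {"x": 0.19,"y": 0.065,"z": 0,"wx": 0,"wy": 0,"wz": 0,"hand": -1},
    {"x": 0.13,"y": 0.043,"z": 0,"wx": 0,"wy": 0,"wz": 0,"hand": -1},
    {"x": 0.06,"y": 0.02,"z": 0.04,"wx": 0,"wy": 0,"wz": 0.015,"hand": -1},
    {"x": 0,"y": 0,"z": 0.08,"wx": 0,"wy": 0,"wz": 0.015,"hand": -1},
    {"x": 0,"y": 0,"z": 0.08,"wx": 0,"wy": 0,"wz": 0,"hand": -1},
  ],
)

```text
time: 8.53
tool_pos: [0.532, 0.114, 0.1453]
tool_rot: [0.001, 0.588, 0.809, 0.0]
contact_force: [0.1, -0.5, -7.2]
gripper_width: 0.673
grasp_force: 65.6
```

```bash
python3 -c "
from h import *
plan((.5315,.1135,.135),107.8)
a=grab_frame('side'); b=grab_frame('top'); cv2.imwrite('pics/s3f.png',a); cv2.imwrite('pics/t3f.png',b)
A=cv2.resize(a[170:250,190:290],None,fx=7,fy=7,interpolation=cv2.INTER_CUBIC)
cv2.imwrite('pics/s3.png',A)
plan((.5315,.1135,.135),107.8)"
```

```text
t 8.53 p [0.532  0.114  0.1453] psi 107.92 tilt [ 0.0009 -0.0005] F [ 0.1 -0.5 -7.2] T [-0.    0.03 -0.03] w 0.673 g 65.6 q6 -0.24
shift units [-0.002 -0.004  0.069]
turn units [0.001 0.001 0.003]
t 8.63 p [0.5293 0.1127 0.1417] psi 107.84 tilt [-0.0073 -0.0009] F [-0.9 -0.4 -6.7] T [-0.03  0.13  0.01] w 0.668 g 66.2 q6 -0.24
shift units [0.    0.016 0.045]
turn units [-0.009 -0.002  0.001]
```

View pics/s3.png

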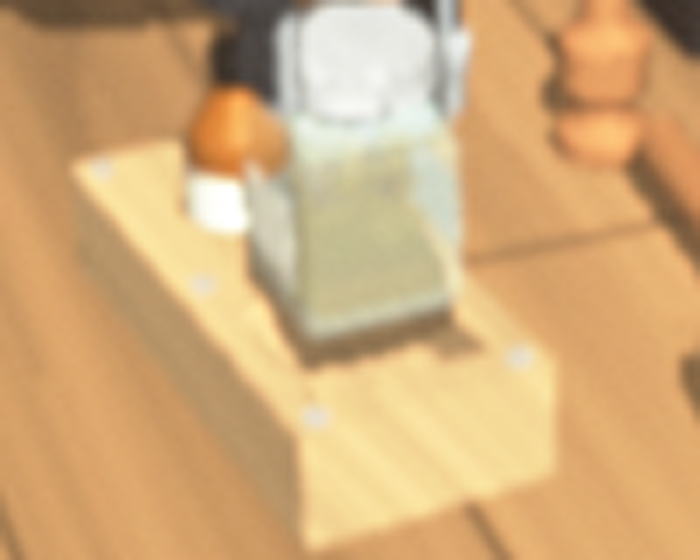

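Jar hangs about 14 mm above the block. Its foot corners are at crop (308,345), (450,300) and (250,255); the block's top corners are at (297,438), (553,362) and (73,165). Comparing both in the same camera.

```bash
python3 -c "
from h import *
u=lambda c:(np.array(c)+.5)/7-.5+[190,170]
B=[onz('side',u(c),.048)[:2] for c in((73,163),(297,438),(555,362))]
for a,b in((0,1),(1,2)):
    e=B[b]-B[a]; print('block',np.linalg.norm(e).round(4),np.degrees(np.arctan2(e[1],e[0])).round(1))
c=(B[0]+B[2])/2; print('centre',c,'well',c+.055*np.array([np.sin(np.radians(6.7)),-np.cos(np.radians(6.7))]), 'from front corner', B[1]+Ro.from_euler('z',6.7,degrees=True).apply([.05,.055,0])[:2])
z=.0615
P=[onz('side',u(c),z)[:2] for c in((250,252),(306,345),(452,302))]
for a,b in((0,1),(1,2)):
    e=P[b]-P[a]; print('jar',np.linalg.norm(e).round(4),np.degrees(np.arctan2(e[1],e[0])).round(1))
print('centre',(P[0]+P[2])/2,'front-corner based',P[1]+Ro.from_euler('z',6.7,degrees=True).apply([.031-.0015,.031-.0015,0])[:2])
im=cv2.imread('pics/t3f.png'); cv2.imwrite('pics/t3.png',cv2.resize(im[180:270,165:285],None,fx=6,fy=6,interpolation=cv2.INTER_CUBIC))
"
```

```text
block 0.2207 -83.6
block 0.1014 7.2
centre [0.52807864 0.17088421] well [0.53449553 0.11625982] from front corner [0.53337726 0.11536297]
jar 0.0692 -90.0
jar 0.0585 8.4
centre [0.53411007 0.12937026] front-corner based [0.53102523 0.12327822]
```

View pics/t3.png

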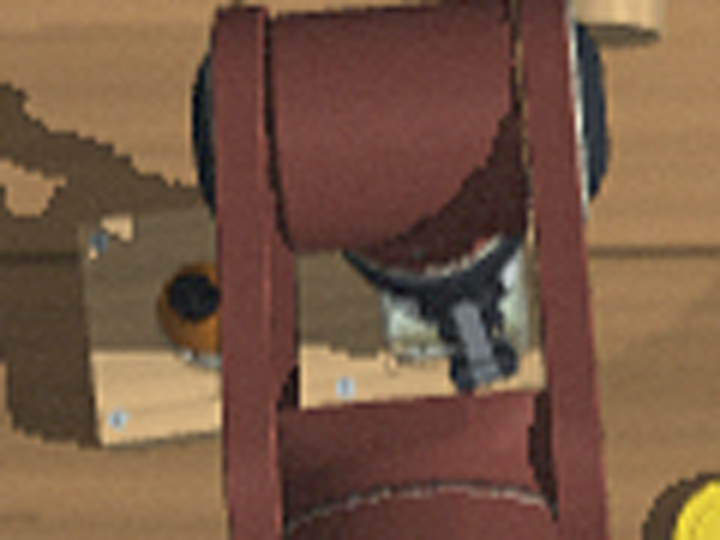

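```bash
python3 -c "
from h import *
f=lambda n,X,o,k:((proj(n,X)-o+.5)*k-.5).round(0)
R=Ro.from_euler('z',6.7,degrees=True)
W=np.array([.5315,.1135,0]); T=np.array([.532,.114,.0654])
print('block corners pred side (top-based) vs 73,163 / 297,438 / 555,362')
for c in((-.05,.165,.048),(-.05,-.055,.048),(.05,-.055,.048)): print(f('side',W+R.apply(c),[190,170],7))
print('jar pred side vs u 250,306,455')
for z in(0,.07):
  for c in((-.031,.031),(-.031,-.031),(.031,-.031)): print(z,f('side',T+R.apply([*c,z]),[190,170],7))
print('lid pred side centre', f('side',T+[0,0,.1],[190,170],7),f('side',T+[0,0,.085],[190,170],7))
T2=np.array([.5305,.1133,.0635])
print('jar shoulder pred top vs cols 383..528, bottom row ~355')
for z in(0,.07):
  for c in((-.031,.031),(-.031,-.031),(.031,-.031),(.031,.031)): print(z,f('top',T2+R.apply([*c,z]),[165,180],6))
"
```

```text
block corners pred side (top-based) vs 73,163 / 297,438 / 555,362
[ 68. 167.]
[293. 442.]
[550. 368.]
jar pred side vs u 250,306,455
0 [244. 271.]
0 [314. 351.]
0 [472. 308.]
0.07 [234. 101.]
0.07 [306. 177.]
0.07 [469. 136.]
lid pred side centre [347.  42.] [349.  80.]
jar shoulder pred top vs cols 383..528, bottom row ~355
0 [396. 360.]
0 [536. 342.]
0 [519. 205.]
0 [380. 222.]
0.07 [384. 341.]
0.07 [532. 322.]
0.07 [514. 178.]
0.07 [368. 196.]
```

Jar and block agree to about 1 mm with the tool at (0.532, 0.113). Lowering to the mouth of the well, then into it.

```bash
python3 -c "
from h import *
plan((.532,.113,.130),107.9)"
```

```text
t 8.63 p [0.5293 0.1127 0.1417] psi 107.84 tilt [-0.0073 -0.0009] F [-0.9 -0.4 -6.7] T [-0.03  0.13  0.01] w 0.668 g 66.2 q6 -0.24
shift units [-0.004  0.018  0.078]
turn units [-0.009 -0.002 -0.001]
```

Emit:
send_rows(
  rows=[
    {"x": 0,"y": 0,"z": 0.02,"wx": 0,"wy": 0,"wz": 0,"hand": -1},
    {"x": 0,"y": 0,"z": 0.02,"wx": 0,"wy": 0,"wz": 0,"hand": -1},
    {"x": 0,"y": 0,"z": 0.01,"wx": 0,"wy": 0,"wz": 0,"hand": -1},
    {"x": 0,"y": 0,"z": 0,"wx": 0,"wy": 0,"wz": 0,"hand": -1},
    {"x": 0,"y": 0,"z": 0,"wx": 0,"wy": 0,"wz": 0,"hand": -1},
    {"x": 0,"y": 0,"z": 0,"wx": 0,"wy": 0,"wz": 0,"hand": -1},
    {"x": 0,"y": 0,"z": 0,"wx": 0,"wy": 0,"wz": 0,"hand": -1},
    {"x": 0,"y": 0,"z": 0,"wx": 0,"wy": 0,"wz": 0,"hand": -1},
    {"x": 0,"y": 0,"z": 0,"wx": 0,"wy": 0,"wz": 0,"hand": -1},
    {"x": 0,"y": 0,"z": 0,"wx": 0,"wy": 0,"wz": 0,"hand": -1},
  ],
)

```text
time: 9.47
tool_pos: [0.532, 0.1134, 0.1384]
tool_rot: [0.0, 0.589, 0.808, 0.0]
contact_force: [-0.1, 0.2, -6.0]
gripper_width: 0.674
grasp_force: 66.2
```

```bash
python3 -c "
from h import *
plan((.532,.113,.116),107.9)"
```

```text
t 9.47 p [0.532  0.1134 0.1384] psi 107.88 tilt [0.0002 0.    ] F [-0.1  0.2 -6. ] T [-0.04 -0.03  0.04] w 0.674 g 66.2 q6 -0.24
shift units [-0.003 -0.001  0.149]
turn units [ 0.     0.    -0.001]
```

Emit:
send_rows(
  rows=[
    {"x": 0,"y": 0,"z": 0.03,"wx": 0,"wy": 0,"wz": 0,"hand": -1},
    {"x": 0,"y": 0,"z": 0.03,"wx": 0,"wy": 0,"wz": 0,"hand": -1},
    {"x": 0,"y": 0,"z": 0.02,"wx": 0,"wy": 0,"wz": 0,"hand": -1},
    {"x": 0,"y": 0,"z": 0.02,"wx": 0,"wy": 0,"wz": 0,"hand": -1},
    {"x": 0,"y": 0,"z": 0.01,"wx": 0,"wy": 0,"wz": 0,"hand": -1},
    {"x": 0,"y": 0,"z": 0.01,"wx": 0,"wy": 0,"wz": 0,"hand": -1},
    {"x": 0,"y": 0,"z": 0,"wx": 0,"wy": 0,"wz": 0,"hand": -1},
    {"x": 0,"y": 0,"z": 0,"wx": 0,"wy": 0,"wz": 0,"hand": -1},
    {"x": 0,"y": 0,"z": 0,"wx": 0,"wy": 0,"wz": 0,"hand": -1},
    {"x": 0,"y": 0,"z": 0,"wx": 0,"wy": 0,"wz": 0,"hand": -1},
  ],
)

```text
time: 10.3
tool_pos: [0.5354, 0.1143, 0.1246]
tool_rot: [0.003, 0.589, 0.808, 0.003]
contact_force: [1.7, 2.7, 7.5]
gripper_width: 0.669
grasp_force: 67.5
```

```bash
python3 -c "
from h import *
plan((.532,.113,.101),107.9)"
```

```text
t 10.3 p [0.5354 0.1143 0.1246] psi 107.87 tilt [0.0083 0.002 ] F [1.7 2.7 7.5] T [ 0.35 -0.01 -0.1 ] w 0.669 g 67.5 q6 -0.24
shift units [-0.001 -0.025  0.157]
turn units [ 0.011  0.001 -0.001]
```

Light chamfer contact is pushing the jar towards +x, +y, so I'm following it and going on down gently.

Emit:
send_rows(
  rows=[
    {"x": 0.003,"y": 0.011,"z": 0,"wx": 0,"wy": 0,"wz": 0,"hand": -1},
    {"x": 0,"y": 0.011,"z": 0,"wx": 0,"wy": 0,"wz": 0,"hand": -1},
    {"x": 0,"y": 0,"z": 0.01,"wx": 0,"wy": 0,"wz": 0,"hand": -1},
    {"x": 0,"y": 0,"z": 0.01,"wx": 0,"wy": 0,"wz": 0,"hand": -1},
    {"x": 0,"y": 0,"z": 0.01,"wx": 0,"wy": 0,"wz": 0,"hand": -1},
    {"x": 0,"y": 0,"z": 0,"wx": 0,"wy": 0,"wz": 0,"hand": -1},
    {"x": 0,"y": 0,"z": 0,"wx": 0,"wy": 0,"wz": 0,"hand": -1},
    {"x": 0,"y": 0,"z": 0,"wx": 0,"wy": 0,"wz": 0,"hand": -1},
    {"x": 0,"y": 0,"z": 0,"wx": 0,"wy": 0,"wz": 0,"hand": -1},
    {"x": 0,"y": 0,"z": 0,"wx": 0,"wy": 0,"wz": 0,"hand": -1},
  ],
)

```text
time: 11.13
tool_pos: [0.5348, 0.1148, 0.1156]
tool_rot: [-0.0, 0.589, 0.808, -0.0]
contact_force: [-1.0, -0.6, -6.1]
gripper_width: 0.671
grasp_force: 66.2
```

```bash
python3 -c "
from h import *
plan((.535,.1145,.101),107.9)"
```

```text
t 11.13 p [0.5348 0.1148 0.1156] psi 107.87 tilt [-0.0005 -0.0001] F [-1.  -0.6 -6.1] T [-0.02 -0.   -0.03] w 0.671 g 66.2 q6 -0.24
shift units [-0.002  0.001  0.097]
turn units [-0.001 -0.    -0.001]
```

It's in the well with no side load. Lowering to the floor.

Emit:
send_rows(
  rows=[
    {"x": 0,"y": 0,"z": 0.02,"wx": 0,"wy": 0,"wz": 0,"hand": -1},
    {"x": 0,"y": 0,"z": 0.02,"wx": 0,"wy": 0,"wz": 0,"hand": -1},
    {"x": 0,"y": 0,"z": 0.02,"wx": 0,"wy": 0,"wz": 0,"hand": -1},
    {"x": 0,"y": 0,"z": 0.02,"wx": 0,"wy": 0,"wz": 0,"hand": -1},
    {"x": 0,"y": 0,"z": 0.01,"wx": 0,"wy": 0,"wz": 0,"hand": -1},
    {"x": 0,"y": 0,"z": 0.01,"wx": 0,"wy": 0,"wz": 0,"hand": -1},
    {"x": 0,"y": 0,"z": 0.005,"wx": 0,"wy": 0,"wz": 0,"hand": -1},
    {"x": 0,"y": 0,"z": 0,"wx": 0,"wy": 0,"wz": 0,"hand": -1},
    {"x": 0,"y": 0,"z": 0,"wx": 0,"wy": 0,"wz": 0,"hand": -1},
    {"x": 0,"y": 0,"z": 0,"wx": 0,"wy": 0,"wz": 0,"hand": -1},
  ],
)

```text
time: 11.97
tool_pos: [0.5351, 0.115, 0.1006]
tool_rot: [0.0, 0.589, 0.808, 0.0]
contact_force: [-3.2, 1.4, -1.3]
gripper_width: 0.673
grasp_force: 66.7
```

```bash
python3 -c "
from h import *
plan((.535,.1145,.1),107.9)"
```

```text
t 11.97 p [0.5351 0.115  0.1006] psi 107.88 tilt [0.0003 0.0002] F [-3.2  1.4 -1.3] T [0.1  0.51 0.06] w 0.673 g 66.7 q6 -0.24
shift units [-0.003 -0.002  0.004]
turn units [ 0. -0. -0.]
```

Emit:
send_rows(
  rows=[
    {"x": 0,"y": 0,"z": 0.007,"wx": 0,"wy": 0,"wz": 0,"hand": -1},
    {"x": 0,"y": 0,"z": 0,"wx": 0,"wy": 0,"wz": 0,"hand": -1},
    {"x": 0,"y": 0,"z": 0,"wx": 0,"wy": 0,"wz": 0,"hand": -1},
    {"x": 0,"y": 0,"z": 0,"wx": 0,"wy": 0,"wz": 0,"hand": -1},
    {"x": 0,"y": 0,"z": 0,"wx": 0,"wy": 0,"wz": 0,"hand": -1},
    {"x": 0,"y": 0,"z": 0,"wx": 0,"wy": 0,"wz": -0.08,"hand": -1},
    {"x": 0,"y": 0,"z": 0,"wx": 0,"wy": 0,"wz": -0.1,"hand": -1},
    {"x": 0,"y": 0,"z": 0,"wx": 0,"wy": 0,"wz": -0.1,"hand": -1},
    {"x": 0,"y": 0,"z": 0,"wx": 0,"wy": 0,"wz": -0.1,"hand": -1},
    {"x": 0,"y": 0,"z": 0,"wx": 0,"wy": 0,"wz": -0.06,"hand": -1},
  ],
)

```text
time: 12.8
tool_pos: [0.5345, 0.1145, 0.0989]
tool_rot: [-0.001, 0.441, 0.898, -0.0]
contact_force: [-6.8, 0.2, 3.4]
gripper_width: 0.671
grasp_force: 67.0
```

```bash
python3 -c "
from h import *
plan((.535,.1145,.1),107.9)"
```

```text
t 12.8 p [0.5345 0.1145 0.0989] psi 127.71 tilt [-0.0014 -0.    ] F [-6.8  0.2  3.4] T [ 0.01  1.08 -0.71] w 0.671 g 67.0 q6 -0.58
shift units [-0.002  0.002 -0.007]
turn units [-0.002 -0.001  0.44 ]
```

The threads are resisting (0.7 N m), so the jar is held. Carrying on.

Emit:
send_rows(
  rows=[
    {"x": 0,"y": 0,"z": 0,"wx": 0,"wy": 0,"wz": -0.1,"hand": -1},
    {"x": 0,"y": 0,"z": 0,"wx": 0,"wy": 0,"wz": -0.1,"hand": -1},
    {"x": 0,"y": 0,"z": 0,"wx": 0,"wy": 0,"wz": -0.1,"hand": -1},
    {"x": 0,"y": 0,"z": 0,"wx": 0,"wy": 0,"wz": -0.1,"hand": -1},
    {"x": 0,"y": 0,"z": 0,"wx": 0,"wy": 0,"wz": -0.07,"hand": -1},
    {"x": 0,"y": 0,"z": 0,"wx": 0,"wy": 0,"wz": 0,"hand": -1},
    {"x": 0,"y": 0,"z": 0,"wx": 0,"wy": 0,"wz": 0,"hand": -1},
    {"x": 0,"y": 0,"z": 0,"wx": 0,"wy": 0,"wz": 0,"hand": -1},
    {"x": 0,"y": 0,"z": 0,"wx": 0,"wy": 0,"wz": 0,"hand": -1},
    {"x": 0,"y": 0,"z": 0,"wx": 0,"wy": 0,"wz": 0,"hand": -1},
  ],
)

```text
time: 13.63
tool_pos: [0.5348, 0.1146, 0.0996]
tool_rot: [-0.0, 0.27, 0.963, -0.0]
contact_force: [-6.5, -0.5, 4.6]
gripper_width: 0.669
grasp_force: 67.2
```

```bash
python3 -c "
from h import *
plan()"
```

```text
t 13.63 p [0.5348 0.1146 0.0996] psi 148.72 tilt [-0.0006 -0.0002] F [-6.5 -0.5  4.6] T [-0.08  1.1  -0.52] w 0.669 g 67.2 q6 -0.95
```

Emit:
send_rows(
  rows=[
    {"x": 0,"y": 0,"z": 0,"wx": 0,"wy": 0,"wz": -0.08,"hand": -1},
    {"x": 0,"y": 0,"z": 0,"wx": 0,"wy": 0,"wz": -0.08,"hand": -1},
    {"x": 0,"y": 0,"z": 0,"wx": 0,"wy": 0,"wz": -0.08,"hand": -1},
    {"x": 0,"y": 0,"z": 0,"wx": 0,"wy": 0,"wz": -0.06,"hand": -1},
    {"x": 0,"y": 0,"z": 0,"wx": 0,"wy": 0,"wz": 0,"hand": -1},
    {"x": 0,"y": 0,"z": 0,"wx": 0,"wy": 0,"wz": 0,"hand": -1},
    {"x": 0,"y": 0,"z": 0,"wx": 0,"wy": 0,"wz": 0,"hand": -1},
    {"x": 0,"y": 0,"z": 0,"wx": 0,"wy": 0,"wz": 0,"hand": -1},
    {"x": 0,"y": 0,"z": 0,"wx": 0,"wy": 0,"wz": 0,"hand": -1},
    {"x": 0,"y": 0,"z": 0,"wx": 0,"wy": 0,"wz": 0,"hand": -1},
  ],
)

```text
time: 14.47
tool_pos: [0.5359, 0.1149, 0.1005]
tool_rot: [0.001, 0.154, 0.988, 0.0]
contact_force: [-4.6, 0.7, 6.4]
gripper_width: 0.67
grasp_force: 67.4
```

```bash
python3 -c "
from h import *
plan()"
```

```text
t 14.47 p [0.5359 0.1149 0.1005] psi 162.27 tilt [0.0022 0.    ] F [-4.6  0.7  6.4] T [0.08 0.77 0.03] w 0.67 g 67.4 q6 -1.19
```

Resistance has gone after 54° of tool turn (torque about 0). I'll add a few degrees of margin and ease off the side load.

Emit:
send_rows(
  rows=[
    {"x": 0,"y": 0,"z": 0,"wx": 0,"wy": 0,"wz": -0.05,"hand": -1},
    {"x": 0,"y": 0,"z": 0,"wx": 0,"wy": 0,"wz": -0.05,"hand": -1},
    {"x": 0.003,"y": 0,"z": -0.005,"wx": 0,"wy": 0,"wz": 0,"hand": -1},
    {"x": 0.003,"y": 0,"z": -0.005,"wx": 0,"wy": 0,"wz": 0,"hand": -1},
    {"x": 0,"y": 0,"z": 0,"wx": 0,"wy": 0,"wz": 0,"hand": -1},
    {"x": 0,"y": 0,"z": 0,"wx": 0,"wy": 0,"wz": 0,"hand": -1},
    {"x": 0,"y": 0,"z": 0,"wx": 0,"wy": 0,"wz": 0,"hand": -1},
    {"x": 0,"y": 0,"z": 0,"wx": 0,"wy": 0,"wz": 0,"hand": -1},
    {"x": 0,"y": 0,"z": 0,"wx": 0,"wy": 0,"wz": 0,"hand": -1},
    {"x": 0,"y": 0,"z": 0,"wx": 0,"wy": 0,"wz": 0,"hand": -1},
  ],
)

```text
time: 15.3
tool_pos: [0.5348, 0.115, 0.1011]
tool_rot: [0.001, 0.115, 0.993, 0.0]
contact_force: [1.0, 1.8, 5.3]
gripper_width: 0.674
grasp_force: 67.2
```

```bash
python3 -c "
from h import *
plan()"
```

```text
t 15.3 p [0.5348 0.115  0.1011] psi 166.81 tilt [0.0019 0.    ] F [1.  1.8 5.3] T [ 0.21 -0.19  0.  ] w 0.674 g 67.2 q6 -1.26
```

Side load is nearly gone. Lifting slowly, about 30 mm.

Emit:
send_rows(
  rows=[
    {"x": 0,"y": 0,"z": -0.01,"wx": 0,"wy": 0,"wz": 0,"hand": -1},
    {"x": 0,"y": 0,"z": -0.01,"wx": 0,"wy": 0,"wz": 0,"hand": -1},
    {"x": 0,"y": 0,"z": -0.01,"wx": 0,"wy": 0,"wz": 0,"hand": -1},
    {"x": 0,"y": 0,"z": -0.01,"wx": 0,"wy": 0,"wz": 0,"hand": -1},
    {"x": 0,"y": 0,"z": -0.01,"wx": 0,"wy": 0,"wz": 0,"hand": -1},
    {"x": 0,"y": 0,"z": 0,"wx": 0,"wy": 0,"wz": 0,"hand": -1},
    {"x": 0,"y": 0,"z": 0,"wx": 0,"wy": 0,"wz": 0,"hand": -1},
    {"x": 0,"y": 0,"z": 0,"wx": 0,"wy": 0,"wz": 0,"hand": -1},
    {"x": 0,"y": 0,"z": 0,"wx": 0,"wy": 0,"wz": 0,"hand": -1},
    {"x": 0,"y": 0,"z": 0,"wx": 0,"wy": 0,"wz": 0,"hand": -1},
  ],
)

```text
time: 16.13
tool_pos: [0.534, 0.115, 0.1079]
tool_rot: [-0.0, 0.115, 0.993, -0.0]
contact_force: [-0.2, -0.3, 0.2]
gripper_width: 0.67
grasp_force: 66.8
```

```bash
python3 -c "
from h import *
plan()"
```

```text
t 16.13 p [0.534  0.115  0.1079] psi 166.82 tilt [-0.0002 -0.0001] F [-0.2 -0.3  0.2] T [-0.01  0.    0.01] w 0.67 g 66.8 q6 -1.26
```

The jar's weight stays in the well (no downward load). Lifting the rest.

Emit:
send_rows(
  rows=[
    {"x": 0,"y": 0,"z": -0.02,"wx": 0,"wy": 0,"wz": 0,"hand": -1},
    {"x": 0,"y": 0,"z": -0.03,"wx": 0,"wy": 0,"wz": 0,"hand": -1},
    {"x": 0,"y": 0,"z": -0.04,"wx": 0,"wy": 0,"wz": 0,"hand": -1},
    {"x": 0,"y": 0,"z": -0.04,"wx": 0,"wy": 0,"wz": 0,"hand": -1},
    {"x": 0,"y": 0,"z": -0.03,"wx": 0,"wy": 0,"wz": 0,"hand": -1},
    {"x": 0,"y": 0,"z": -0.01,"wx": 0,"wy": 0,"wz": 0,"hand": -1},
    {"x": 0,"y": 0,"z": 0,"wx": 0,"wy": 0,"wz": 0,"hand": -1},
    {"x": 0,"y": 0,"z": 0,"wx": 0,"wy": 0,"wz": 0,"hand": -1},
    {"x": 0,"y": 0,"z": 0,"wx": 0,"wy": 0,"wz": 0,"hand": -1},
    {"x": 0,"y": 0,"z": 0,"wx": 0,"wy": 0,"wz": 0,"hand": -1},
  ],
)

```text
time: 16.97
tool_pos: [0.5338, 0.115, 0.1331]
tool_rot: [-0.0, 0.115, 0.993, -0.0]
contact_force: [0.3, 0.4, -0.3]
gripper_width: 0.668
grasp_force: 66.8
```

```bash
python3 -c "
from h import *
plan()
a=grab_frame('side'); cv2.imwrite('pics/s4.png',cv2.resize(a[140:250,180:310],None,fx=5,fy=5,interpolation=cv2.INTER_CUBIC))"
```

```text
t 16.97 p [0.5338 0.115  0.1331] psi 166.82 tilt [-0.0008 -0.0001] F [ 0.3  0.4 -0.3] T [-0.02  0.05  0.01] w 0.668 g 66.8 q6 -1.26
```

View pics/s4.png

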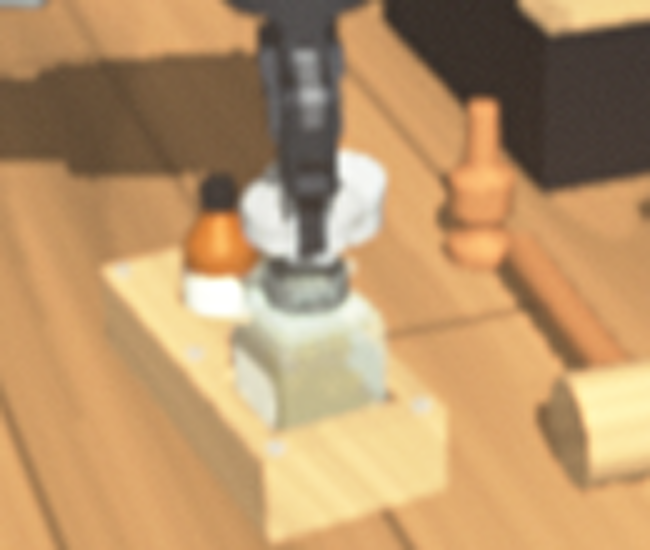

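The lid is off, with the open neck at crop (305,285) and the jar down in the well. The lid's right end (385,160) looks higher than its left (242,190), so I'm measuring the tilt.

```bash
python3 -c "
from h import *
a=grab_frame('side')[165:200,222:262]
h=cv2.cvtColor(a,cv2.COLOR_BGR2HSV); m=(h[...,1]<30)&(h[...,2]>150)
for r,row in enumerate(m): print(165+r,''.join('#' if v else '.' for v in row))
plan()
p=manip.state()['tool_pos']
for b in (0.,.1,-.1,.2,-.2):
  # predicted lid top/bottom edge outlines, tilt about tool y
  s=manip.state(); R=Ro.from_quat(np.roll(s['tool_rot'],-1)).as_matrix()
  ax=R[:,1]; Q=Ro.from_rotvec(ax*b); th=np.linspace(0,2*np.pi,73)
  out=[]
  for z in(-.0075,.0075):
    C=np.array([proj('side',p+[0,0,.0125]+Q.apply([.0295*np.cos(t),.0295*np.sin(t),z])) for t in th])
    out+= [C[C[:,0].argmin()].round(1),C[C[:,0].argmax()].round(1)]
  print(b,out)
"
```

```text
165 ........................................
166 ........................................
167 ........................................
168 ........................................
169 ........................................
170 ........................................
171 .........................######.........
172 .........................########.......
173 .........................#########......
174 .........................#########......
175 ..........................#########.....
176 ..........###.............#########.....
177 ........######............#########.....
178 .......#######...........#########......
179 .......########..........#########......
180 ......#########.........##########......
181 ......#########.........##########......
182 .......########.........##########......
183 .......##########......###########......
184 .......##########......###########......
185 .......###########.....##########.......
186 ........##########.....#########........
187 ........##########.....########.........
188 .........#########.....#####............
189 ..........######
[... 393 characters left out ...]
#######....###########..............
199 ############...##########..#............
t 17.07 p [0.5339 0.115  0.1331] psi 166.82 tilt [-0.0006 -0.    ] F [ 0.7 -0.1 -0.1] T [ 0.   -0.    0.04] w 0.674 g 66.8 q6 -1.26
0.0 [array([228.1, 185.8]), array([252.2, 185.1]), array([227.8, 180.4]), array([252.1, 179.6])]
0.1 [array([227.8, 184.7]), array([251.9, 186.1]), array([228.1, 179.3]), array([252.4, 180.7])]
-0.1 [array([228.5, 186.8]), array([252.5, 184. ]), array([227.6, 181.5]), array([251.7, 178.6])]
0.2 [array([227.6, 183.7]), array([251.4, 187.2]), array([228.5, 178.2]), array([252.5, 181.8])]
-0.2 [array([229.1, 187.8]), array([252.6, 182.9]), array([227.5, 182.6]), array([251.2, 177.6])]
```

```bash
python3 -c "
from h import *
s=manip.state(); p=s['tool_pos']; R=Ro.from_quat(np.roll(s['tool_rot'],-1)).as_matrix(); th=np.linspace(0,2*np.pi,721)
def env(b,z,low):
    Q=Ro.from_rotvec(R[:,1]*b)
    C=np.array([proj('side',p+[0,0,.0125]+Q.apply([.0295*np.cos(t),.0295*np.sin(t),z])) for t in th])
    return [(C[abs(C[:,0]-c)<.5][:,1].max() if low else C[abs(C[:,0]-c)<.5][:,1].min()).round(1) for c in cols]
cols=[231,234,238,243,246,249]
print('obs bottom ~188.5 190.5 192.5 192.5 190.5? 188.5'); 
for b in(-.2,-.1,0,.1): print(b,env(b,-.0075,1))
cols=[230,232,234,247,249,251]
print('obs top ~176.5 175.5 175.5 | 170.5 170.5 171')
for b in(-.2,-.1,0,.1): print(b,env(b,.0075,0))
"
```

```text
obs bottom ~188.5 190.5 192.5 192.5 190.5? 188.5
-0.2 [np.float64(190.7), np.float64(191.4), np.float64(191.5), np.float64(190.7), np.float64(189.6), np.float64(188.1)]
-0.1 [np.float64(190.1), np.float64(190.9), np.float64(191.2), np.float64(190.7), np.float64(189.9), np.float64(188.7)]
0 [np.float64(189.5), np.float64(190.5), np.float64(191.0), np.float64(190.8), np.float64(190.3), np.float64(189.2)]Traceback (most recent call last):
  File "<string>", line 10, in <module>
    for b in(-.2,-.1,0,.1): print(b,env(b,-.0075,1))
                                    ~~~^^^^^^^^^^^^
  File "<string>", line 6, in env
    C=np.array([proj('side',p+[0,0,.0125]+Q.apply([.0295*np.cos(t),.0295*np.sin(t),z])) for t in th])
                ~~~~^^^^^^^^^^^^^^^^^^^^^^^^^^^^^^^^^^^^^^^^^^^^^^^^^^^^^^^^^^^^^^^^^^^
  File "h.py", line 9, in proj
    c=calibration(n); q=c["camera_matrix"]@(c["R"]@np.asarray(X)+c["t"]); return q[:2]/q[2]
ValueError: time passes only in moves, steps and waits
```

The lid's lower edge is symmetric, so it is level. The apparent tilt was the white tin behind it, at side (245,180). Handing in.

```bash
python3 -c "
from h import *
from plant import job_done
plan(); print(job_done())"
```

```text
t 17.07 p [0.5339 0.115  0.1331] psi 166.82 tilt [-0.0006 -0.    ] F [ 0.7 -0.1 -0.1] T [ 0.   -0.    0.04] w 0.674 g 66.8 q6 -1.26
the job is handed in; nothing more can be done
None
```

I handed the job in at about 17 s: the square jar stands in its well, and the gripper holds its lid level about 2 cm above the open mouth; no verdict came back.

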